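# Shut the rod oven

## Task

The yellow welding-rod oven on the bench is losing its heat: push its door shut until it clicks fully home on its catch. Leave the door of the grey cabinet beside it standing open just as it is.

Things in the scene. Friction and masses are not known exactly. Their poses are not given: they have to be found in the camera images.
- rod_oven: Yellow bench-top welding-rod oven, a fixed box 220 mm deep (x), 240 wide (y), 220 high, round black dial and red lamp on its roof. A grey cabinet of the same form stands left or right of it. Origin: centre of its underside, on the bench; z up; its open front faces its own -x, roughly to the robot (yaw within 0.2 rad).
- oven_door (a joint): Yellow door's angle: 0 = shut and home; grows as it opens towards the robot (clockwise from above); starts at 0.6 to 1.1 rad. Hinged at the oven's left (+y) front edge. It stays where left. Below 0.09 rad a sprung roller resists with about 5 N at the free edge; below about 0.03 it pulls the door home against a stop at 0. Short of that it stays ajar.
- oven_door_hinge (a point): On the hinge line at the door's top edge, 205 mm above the bench; in the oven frame x -128, y +115. Axes turn with the door: it runs 230 mm along -y; its outer face, to be pushed, is the plane x = 0 and looks along -x; panel 18 thick, 175 high. A black bar handle stands 35 out of the face, 30 from the free edge, 85 to 155 below the top edge; the face above it is smooth.
- grey_door_corner (a point): Top corner, at the free edge and on the outer face, of the grey cabinet's open door, 205 mm above the bench. Same size and form as the yellow door, also hinged at its cabinet's left; its axes turn with it and it runs 230 mm along +y from here to its hinge. It swings very easily.

How it is judged:
At the end, for the whole second after the job is handed in: The yellow oven's door is home on its catch (within 0.02 rad of shut, at rest), and the free corner of the grey cabinet's door is within 20 mm of where it started (value of joint oven_door below 0.02 rad and velocity of joint oven_door between -0.05 and 0.05 rad/s and distance of grey_door_corner from where it was at the start of the episode below 0.02 m); the robot touches nothing.
It fails at once if the grey cabinet's door is swung (its free corner moved more than 20 mm) (distance of grey_door_corner from where it was at the start of the episode above 0.02 m).
It also fails if it takes over 34 s, if anything falls off the work surface, if the arm or the gripper's body presses on something with over 40 N, if the wrist force passes 120 N, or if a joint passes its speed limit or range.

## Robot

A 6-joint arm with a two-finger parallel gripper is mounted at the origin on the work surface. World frame = base frame: x ahead of the robot, y to its left, z up, the work surface at z = 0. Lengths are in m, angles in rad, forces in N, time in s.
With the tool pointing down it reaches from about 0.3 to 0.775 m from the base axis. Payload 14.6 kg.
Tool frame: the origin (TCP) lies on the centre line of the jaws, within the pads' length; the fingertips stand 14 mm ahead of it and the grasp point (between the pads) lies 5 mm behind it; x points along the fingers, y is the direction in which the jaws open and shut, and the axes are right-handed (so a half turn about x gives the same grasp; the last joint's range is limited). The gripper opens to 94 mm and grips with 3 to 60 N. Pads are 16 mm wide; open, the fingers measure 119 mm over their backs; the gripper's body (75 mm by 177 mm) begins 78 mm behind the grasp point.
Start: joints at [1.038, 0.3, 1.521, -0, 1.321, -0.067], TCP at [0.247, 0.491, 0.189] pointing down, gripper open.
Joint ranges: [-3.03, 3.03], [-0.79, 2.21], [0.23, 2.52], [-1.04, 4.18], [0, 3.07], [-2.55, 2.55]. Speed limits (rad/s): [2.22, 2.22, 2.57, 3.14, 3.14, 3.14].

## Interface

Orientations are given as [roll, pitch, yaw] about the fixed x, y, z axes, in that order (R = Rz(yaw) Ry(pitch) Rx(roll)).
In Python, from station import * gives the robot as it stands. The module is installed in compiled form; this text tells all that it offers.
- The arm moves only by the shell command python3 -m handwheel 'ROWS' [FORCE]. ROWS is JSON, a list of rows, each a list of 3 entries, a list of its own where there are three numbers: the shift along the tool's x, y, z in mm, then the turn about the tool's x in rad, then the gripper command: -1 is fully open, 1 is shut, values between are in proportion. In form: [[[dx, dy, dz], spin, gripper], ...]. A call has exactly 5 rows; each row is the pose to reach, as a shift and turn from the pose measured when the call began, along the tool's axes at that moment; what a row does not reach only later rows make up. A row lasts 1/10 s, in which the tool goes at most 50 mm and 8.59 degrees, less where a joint would pass 70% of its speed; a pose out of reach is approached as far as the arm can. A call with a gripper value outside its range is refused whole. The fingers move at their own pace and stop on an object; FORCE is the grip in N (left out, the last holds). Time passes only in rows, so rows that repeat a pose let the fingers close, or fill a call up. It gives the time, the measured TCP pose, the force and the opening at its end, in the units of the state.
- get_obs(): the state, without advancing time (a new reading comes with each control period).
- camera(name): name is "scene" or "side" or "wrist"; returns (picture, depth): 480x640x3 uint8, blue, green, red; 480x640 float32, m along the optical axis (not along the pixel's ray), 0 where there is no reading.
- camera_info(name): a dict with "fx", "fy", "cx", "cy" (pixels), "extrinsics" (4x4, takes a point from camera to world coordinates). Camera axes: x right, y down, z forward; pixel columns grow to the right and rows downward; lengths in m; the calibration is good to about 2 mm. A picture is of the moment at which its call begins: read the wrist's pose just before it. camera_info takes no time and is no camera call; for the wrist camera it gives the pose at the moment of the call.
- hand_in(): hands the job in, once; it reports no verdict.
The state is a dict: "time_s": time; "qpos": joint angles; "joint_vel": joint speeds; "tau": joint torques, N m; "ee_pos": TCP position; "eef_rot": TCP orientation; "force": force on the tool from outside, world axes, zero at the start; "moment": the same for the moment, N m; "grip_width": finger opening in m.
Only numpy, scipy, OpenCV 4.12 (cv2) and the standard library are available. Lean on these libraries where they do the work, as an engineer would, in place of code of your own. Each camera call takes 0.05 s, during which the arm holds its last target. There are 200 camera calls.

## Working session

There is one attempt and no reset: what is moved stays moved. The work goes in short steps, Python scripts to look and compute and a shell command to move; the robot and the scene stay as the last step left them, time stands still between calls to the robot, and variables do not carry over. Pictures are saved under pics/ and viewed, about 8 in all and at most 12, crops included, and the job is handed in when it is done.

```bash
mkdir -p pics; python3 - <<'E'
from station import *
import cv2,numpy as np
o=get_obs();print(o)
for n in("scene","side"):
    p,d=camera(n);cv2.imwrite(f"pics/{n}0.png",p);np.save(f"pics/{n}0.npy",d)
    i=camera_info(n);np.save(f"pics/{n}_E.npy",i["extrinsics"]);print(n,i)
E
```

```text
{'time_s': 0.0, 'qpos': array([ 1.03836728e+00,  3.00455000e-01,  1.52158502e+00, -4.35447880e-06,
        1.32070059e+00, -6.66068963e-02]), 'joint_vel': array([ 0.00156299,  0.00094571, -0.0004529 ,  0.00138406,  0.00044117,
        0.00070595]), 'tau': array([-7.13307218e-04, -5.31808805e+01, -3.52730477e+01,  7.07691209e-02,
        2.44741532e-02, -1.02464121e-04]), 'ee_pos': array([0.24689938, 0.49115038, 0.18839351]), 'eef_rot': array([-1.6337291 ,  1.56964836, -2.09955016]), 'force': array([-0.50296066, -1.2233947 , -0.59275486]), 'moment': array([-0.00318777, -0.0044498 ,  0.04929033]), 'grip_width': 0.09409819194835944}
scene {'fx': 486.0922638511973, 'fy': 486.0922638511973, 'cx': 320.8586489857507, 'cy': 234.29536212973943, 'extrinsics': array([[-0.6716234 , -0.69738763,  0.25014497,  0.45297831],
       [-0.74089059,  0.63299219, -0.22450394,  0.21173764],
       [-0.00177354, -0.33611215, -0.9418203 ,  1.01393253],
       [ 0.        ,  0.        ,  0.        ,  1.        ]])}
side {'fx': 489.7607420680594, 'fy': 489.7607420680594, 'cx': 320.3489579334606, 'cy': 233.6983468196337, 'extrinsics': array([[-0.99669336,  0.07930144, -0.01770958,  0.69567361],
       [ 0.08066969,  0.93961816, -0.33258098,  0.30913527],
       [-0.00973391, -0.33290988, -0.94290841,  1.04644994],
       [ 0.        ,  0.        ,  0.        ,  1.        ]])}
```

View pics/scene0.png

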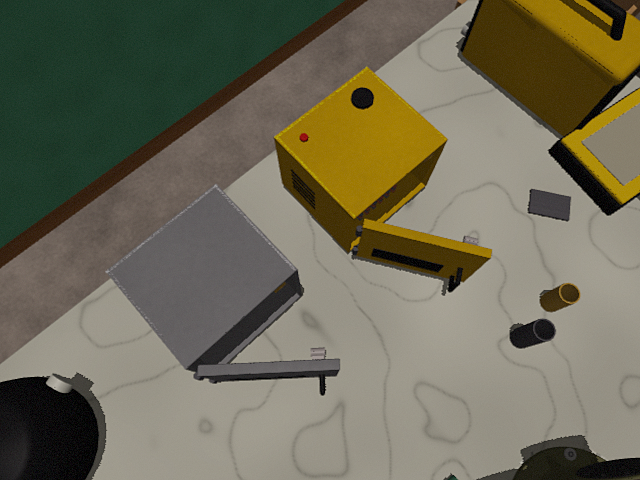

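View pics/side0.png

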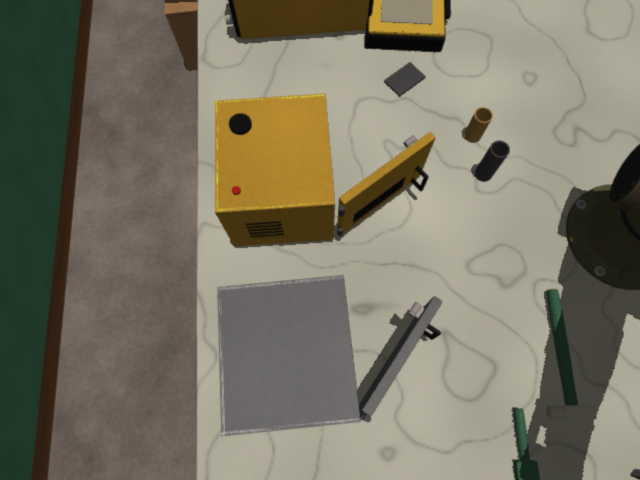

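Both views show the grey cabinet on the left (+y) and the yellow oven on the right. The yellow door in the scene image runs from its hinge near (362,228) to its free edge near (491,250). The grey door runs from (197,372) to (340,365). Next I measure the top edges from depth.

```bash
cat > h.py <<'E'
from station import *
import cv2,numpy as np
def cloud(n,d):
    i=camera_info(n);v,u=np.mgrid[:480,:640]
    P=np.stack([(u-i["cx"])/i["fx"]*d,(v-i["cy"])/i["fy"]*d,d],-1)
    E=i["extrinsics"];return P@E[:3,:3].T+E[:3,3]
E
python3 - <<'E'
from h import *
for n in("side","scene"):
    d=np.load(f"pics/{n}0.npy");p=cv2.imread(f"pics/{n}0.png");W=cloud(n,d)
    hsv=cv2.cvtColor(p,cv2.COLOR_BGR2HSV)
    z=W[...,2];ok=d>0
    yel=(hsv[...,1]>120)&(hsv[...,0]>15)&(hsv[...,0]<35)
    gry=(hsv[...,1]<60)
    for nm,c,zl,zh in(("yroof",yel,.212,.228),("ydoor",yel,.199,.211),("groof",gry,.212,.228),("gdoor",gry,.199,.211)):
        m=(c&ok&(z>zl)&(z<zh)).astype(np.uint8)
        m[:, 470:] = 0 if n=="side" else m[:,470:]
        if n=="side": m[:80]=0
        else: m[:60]=0; m[:,500:]=0
        k,l,s,_=cv2.connectedComponentsWithStats(m)
        for j in range(1,k):
            if s[j,4]<120: continue
            Q=W[l==j]; r=cv2.minAreaRect((Q[:,:2]*1000).astype(np.float32))
            print(n,nm,s[j],"z",np.median(Q[:,2]).round(4),"box",cv2.boxPoints(r).round(0).tolist())
E
```

```text
side yroof [  215    94   120   120 12531] z 0.2202 box [[647.0, -280.0], [867.0, -282.0], [869.0, -39.0], [650.0, -37.0]]
side ydoor [ 339  132   96   73 1035] z 0.2048 box [[438.0, -167.0], [449.0, -183.0], [641.0, -58.0], [631.0, -42.0]]
side ydoor [217 206 117  11 298] z 0.2053 box [[652.0, -41.0], [867.0, -42.0], [867.0, -38.0], [652.0, -37.0]]
side groof [230 115  20  19 122] z 0.227 box [[797.0, -202.0], [806.0, -239.0], [839.0, -231.0], [830.0, -194.0]]
side groof [  217   275   144   161 19783] z 0.2201 box [[642.0, 335.0], [646.0, 95.0], [867.0, 98.0], [863.0, 339.0]]
side gdoor [ 362  296   81  120 1521] z 0.2047 box [[478.0, 154.0], [492.0, 142.0], [638.0, 319.0], [624.0, 330.0]]
scene yroof [  274    67   174   153 13014] z 0.2193 box [[645.0, -280.0], [866.0, -283.0], [869.0, -40.0], [647.0, -38.0]]
scene ydoor [275 141  81  82 222] z 0.2054 box [[647.0, -39.0], [647.0, -45.0], [865.0, -42.0], [865.0, -36.0]]
scene ydoor [ 362  219  130   40 1331] z 0.2038 box [[437.0, -169.0], [448.0, -186.0], [640.0, -60.0], [629.0, -43.0]]
scene groof [  105   184   193   186 17907] z 0.2191 box [[640.0, 334.0], [645.0, 94.0], [866.0, 98.0], [862.0, 338.0]]
scene gdoor [ 197  359  143   18 1649] z 0.2038 box [[477.0, 152.0], [491.0, 140.0], [637.0, 317.0], [623.0, 329.0]]
```

```bash
cat >> h.py <<'E'
from scipy.spatial.transform import Rotation as Ro
def Rt(): return Ro.from_euler("xyz",get_obs()["eef_rot"]).as_matrix()
def to(p):  # world target mm -> tool shift mm
    o=get_obs();R=Rt();return (R.T@(np.array(p)-o["ee_pos"]*1000)).round(1)
E
python3 - <<'E'
from h import *
print(Rt().round(3));print(to([446,-91,320]), to([247,491,320]))
W=cloud("side",np.load("pics/side0.npy"))
q=W[100:185,465:512];z=q[...,2];m=z>.01
Q=q[m];print("cyl",Q.min(0),Q.max(0),np.percentile(Q,50,axis=0))
E
```

```text
[[-0.001  0.449  0.893]
 [-0.001  0.893 -0.449]
 [-1.    -0.001 -0.   ]]
[-131.2 -430.9  439.4] [-131.5   -0.3    0.2]
cyl [ 0.26166657 -0.30357645  0.01012467] [0.69567361 0.30913527 1.04644994] [ 0.28976528 -0.19316013  0.07475628]
```

The grey door's top is at 205 mm, and the loose cylinders are low and away from my path. First move: rise, shut the fingers and spin so that tool y lies along world y and tool z along world x.

```bash
python3 -m handwheel '[[[-45,0,0],-0.12,1],[[-90,0,0],-0.24,1],[[-131,0,0],-0.36,1],[[-131,0,0],-0.466,1],[[-131,0,0],-0.466,1]]' 20
python3 - <<'E'
from h import *
print(Rt().round(3),to([446,-80,320]))
E
```

```text
time_s: 0.6
ee_pos: [0.247, 0.4914, 0.3198]
eef_rot: [-2.145, 1.571, -2.143]
force: [0.3, -0.4, -0.2]
grip_width: 0.0575
[[-0.    -0.002  1.   ]
 [-0.     1.     0.002]
 [-1.    -0.    -0.   ]] [-1.000e-01 -5.718e+02  1.979e+02]
```

```bash
python3 -m handwheel '[[[0,-45,15],0,1],[[0,-90,31],0,1],[[0,-135,47],0,1],[[0,-180,62],0,1],[[0,-220,76],0,1]]'
python3 -m handwheel '[[[0,-45,15],0,1],[[0,-90,31],0,1],[[0,-135,47],0,1],[[0,-180,62],0,1],[[0,-220,76],0,1]]'
python3 - <<'E'
from h import *
print(Rt().round(3),to([446,-80,320]))
E
```

```text
time_s: 1.1
ee_pos: [0.3233, 0.2694, 0.3187]
eef_rot: [-2.45, 1.569, -2.452]
force: [0.3, 0.2, 1.3]
grip_width: 0.0179
time_s: 1.6
ee_pos: [0.3987, 0.0471, 0.3179]
eef_rot: [-2.74, 1.567, -2.746]
force: [-0.4, -0.1, 0.3]
grip_width: 0.0004
[[-0.003  0.006  1.   ]
 [-0.001  1.    -0.006]
 [-1.    -0.001 -0.003]] [  -2.1 -126.8   48. ]
```

```bash
python3 -m handwheel '[[[0,-42,16],0,1],[[0,-84,32],0,1],[[0,-127,48],0,1],[[20,-127,48],0,1],[[60,-127,48],0,1]]'
python3 -m handwheel '[[[40,0,0],0,1],[[75,0,0],0,1],[[105,0,0],0,1],[[105,0,0],0,1],[[105,0,0],0,1]]'
python3 - <<'E'
from h import *
o=get_obs();print(o["ee_pos"],Rt().round(3))
p,d=camera("scene");cv2.imwrite("pics/scene1.png",p)
hx,L=np.array([630,-43]),180
for a in np.arange(1.0,-.05,-.1):
    dr=np.array([-np.sin(a),-np.cos(a)]);n=np.array([-np.cos(a),np.sin(a)])
    t=hx+L*dr+12*n;print(round(a,1),t.round(0),to([*t,155]))
E
```

```text
time_s: 2.1
ee_pos: [0.4463, -0.0817, 0.2575]
eef_rot: [-2.357, 1.568, -2.369]
force: [0.7, 0.3, -0.6]
grip_width: 0.0001
time_s: 2.6
ee_pos: [0.4459, -0.0818, 0.1527]
eef_rot: [-2.658, 1.568, -2.672]
force: [-0.1, -0.0, 0.5]
grip_width: 0.0003
[ 0.44594465 -0.08178509  0.15273316] [[-0.003  0.014  1.   ]
 [-0.001  1.    -0.014]
 [-1.    -0.002 -0.003]]
1.0 [ 472. -130.] [ -1.4 -47.9  26.2]
0.9 [ 482. -145.] [ -1.3 -63.1  35.9]
0.8 [ 493. -160.] [ -1.3 -77.2  47.1]
0.7 [ 505. -173.] [ -1.3 -90.2  59.6]
0.6 [ 518. -185.] [  -1.3 -101.9   73.4]
0.5 [ 533. -195.] [  -1.3 -112.1   88.2]
0.4 [ 549. -204.] [  -1.3 -120.8  104. ]
0.3 [ 565. -211.] [  -1.3 -127.9  120.6]
0.2 [ 582. -217.] [  -1.3 -133.3  137.8]
0.1 [ 600. -221.] [  -1.3 -136.9  155.5]
0.0 [ 618. -223.] [  -1.3 -138.7  173.4]
```

View pics/scene1.png

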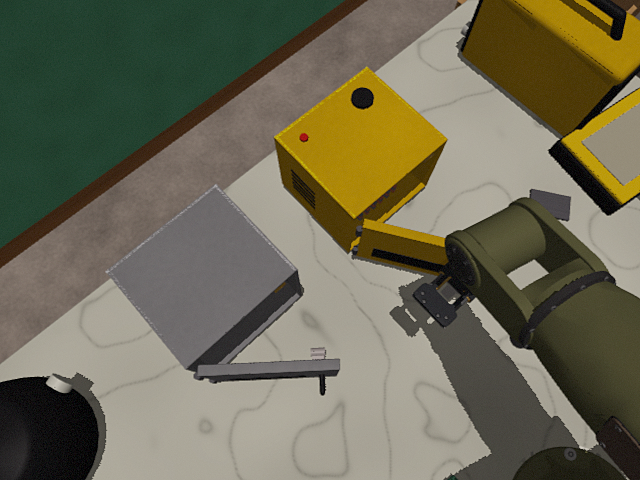

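The tool is at (435,300), in front of the yellow door's outer face. The grey door is unmoved at (340,365). Now I push along the arc.

```bash
python3 -m handwheel '[[[0,-25,13],0,1],[[0,-48,26],0,1],[[0,-63,36],0,1],[[0,-77,47],0,1],[[0,-90,60],0,1]]'
python3 -m handwheel '[[[0,-12,14],0,1],[[0,-22,29],0,1],[[0,-31,45],0,1],[[0,-38,62],0,1],[[0,-43,79],0,1]]'
python3 - <<'E'
from h import *
p,d=camera("scene");cv2.imwrite("pics/scene2.png",p)
o=get_obs();print(o["ee_pos"],o["force"],Rt().round(3),to([618,-223,154]))
E
```

```text
time_s: 3.15
ee_pos: [0.5061, -0.1736, 0.1555]
eef_rot: [-1.184, 1.568, -1.199]
force: [0.2, 0.0, 1.1]
grip_width: 0.0003
time_s: 3.65
ee_pos: [0.5856, -0.2185, 0.1577]
eef_rot: [-0.843, 1.566, -0.859]
force: [-0.1, 0.6, 0.9]
grip_width: 0.0004
[ 0.58708529 -0.21878746  0.15734047] [2.17813485 0.05457996 0.15354165] [[ 0.004  0.016  1.   ]
 [-0.004  1.    -0.016]
 [-1.    -0.004  0.004]] [ 3.5 -3.7 31. ]
```

View pics/scene2.png

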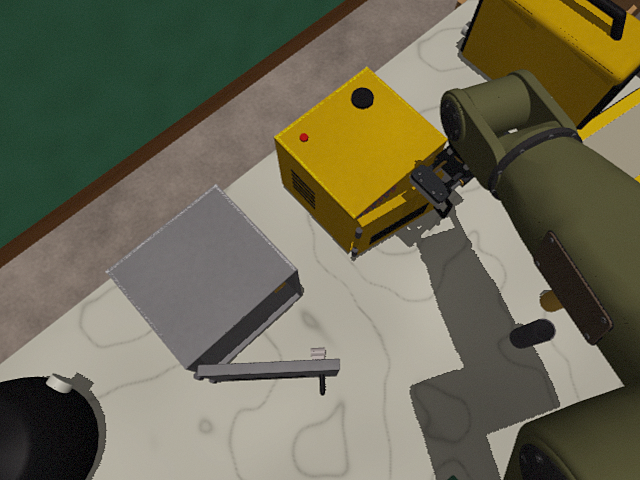

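The door has followed to about 0.15–0.2 rad, with its top edge running (358,215) to (415,190). Grey is unmoved. Now the catch, slowly.

```bash
python3 -m handwheel '[[[0,-1,8],0,1],[[0,-2,16],0,1],[[0,-3,24],0,1],[[0,-3,30],0,1],[[0,-3,33],0,1]]'
python3 - <<'E'
from h import *
o=get_obs();print(o["ee_pos"],o["force"],Rt()[0])
E
```

```text
time_s: 4.2
ee_pos: [0.6185, -0.2222, 0.1586]
eef_rot: [-1.807, 1.567, -1.823]
force: [-36.0, 4.5, 16.8]
grip_width: 0.0004
[ 0.61846007 -0.22223154  0.15857033] [-35.98328217   4.54371803  16.79886766] [-9.03602039e-04  1.61738406e-02  9.99868787e-01]
```

36 N is well above the roller's resistance, so the door is against a hard stop. Back off straight and check.

```bash
python3 -m handwheel '[[[0,0,-10],0,1],[[0,0,-30],0,1],[[0,0,-60],0,1],[[-20,0,-95],0,1],[[-50,0,-130],0,1]]'
python3 -m handwheel '[[[-30,20,-45],0,1],[[-60,40,-80],0,1],[[-100,60,-100],0,1],[[-140,60,-100],0,1],[[-140,60,-100],0,1]]'
python3 - <<'E'
from h import *
for n in("side","scene"):
    p,d=camera(n);cv2.imwrite(f"pics/{n}3.png",p);W=cloud(n,d)
    hsv=cv2.cvtColor(p,cv2.COLOR_BGR2HSV);z=W[...,2]
    yel=(hsv[...,1]>120)&(hsv[...,0]>15)&(hsv[...,0]<35)
    for nm,c,y0,y1,x0,x1 in(("y",yel,-300,-30,560,646),("g",hsv[...,1]<60,120,345,450,645)):
        X,Y=W[...,0]*1000,W[...,1]*1000
        m=(c&(d>0)&(z>.199)&(z<.211)&(X>x0)&(X<x1)&(Y>y0)&(Y<y1))
        Q=W[m][:,:2]*1000
        if len(Q)>20: print(n,nm,len(Q),cv2.boxPoints(cv2.minAreaRect(Q.astype(np.float32))).round(0).tolist())
o=get_obs();print(o["time_s"],o["ee_pos"],o["force"])
E
```

```text
time_s: 4.7
ee_pos: [0.4867, -0.2194, 0.2082]
eef_rot: [-2.427, 1.567, -2.443]
force: [1.4, -1.1, 1.6]
grip_width: 0.0007
time_s: 5.2
ee_pos: [0.3884, -0.1573, 0.3548]
eef_rot: [-0.802, 1.561, -0.818]
force: [-0.2, -0.6, -0.8]
grip_width: 0.0004
side y 831 [[630.0, -42.0], [630.0, -271.0], [646.0, -271.0], [646.0, -42.0]]
side g 1522 [[478.0, 153.0], [492.0, 142.0], [638.0, 318.0], [624.0, 330.0]]
scene y 1121 [[627.0, -275.0], [645.0, -275.0], [647.0, -44.0], [629.0, -44.0]]
scene g 1662 [[477.0, 152.0], [491.0, 140.0], [646.0, 328.0], [632.0, 340.0]]
5.3 [ 0.38812599 -0.15740794  0.3492306 ] [0.82901529 0.05328291 0.35485271]
```

View pics/side3.png

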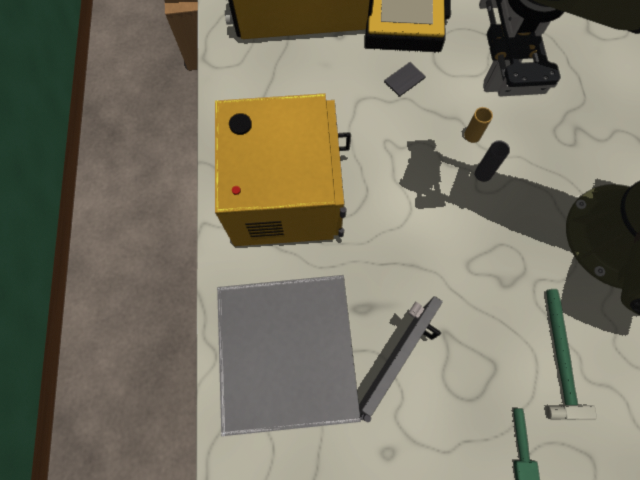

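The side view shows the yellow door parallel to the oven front, from (328,100) to (341,205), with the grey door's free corner still at (437,300). The measurements agree, so I hand in.

```bash
python3 -m handwheel '[[[0,0,0],0,1],[[0,0,0],0,1],[[0,0,0],0,1],[[0,0,0],0,1],[[0,0,0],0,1]]'; python3 -c "
from station import *
hand_in()"
```

```text
time_s: 5.8
ee_pos: [0.3882, -0.1574, 0.349]
eef_rot: [-1.839, 1.567, -1.855]
force: [0.6, -0.2, -0.4]
grip_width: 0.0005
the job is handed in; nothing more can be done
```

The yellow oven's door is shut and appears fully home on its catch, and the grey cabinet's door was not moved. I pushed with the closed fingertips along the door's arc, above the handle, until it met a hard stop. The wrist read about 36 N there, far more than the roller's resistance. I then backed away and handed in at about 5.8 s.

- **Yellow door:** depth from the scene camera puts its angle within about 0.01 rad of shut. The side camera agrees to about 0.01 rad. A door left ajar would stand at least 7 mm out at its free edge, and neither camera showed that.
- **Grey door:** its free corner measured within about 1 mm of its starting place in both cameras. In the scene camera's last fit, the hinge end of this door read about 10 mm further out than before. I put this down to a wider search window that also caught the cabinet edge; the side camera showed no change there.
- **Robot:** it stood clear of everything at the end, with no contact force beyond sensor noise.

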